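# Clear the depth gauge off the tray, then pack the last flanged hub

### The job

A depth gauge has been left standing across the two flanged hubs in the wooden tray, over the empty middle place. First lift it off and stand it upright on the middle of the blue pad; then put the loose third hub, flange up as it stands now, down onto the tray floor midway between the other two and in line with them, so that the flanges interleave. Set both things down rather than dropping them, and leave the two packed hubs and the other things on the bench where they are.

Things in the scene. Friction and masses are not known exactly. Their poses are not given: they have to be found in the camera images.
- tray: Shallow wooden tray, fixed to the bench, 100 (its x) x 200 (its y) mm. Origin: centre of its underside, at bench level; z up. Its floor is 6 mm above the origin; a lip 8 mm wide all round rises to 16 mm. The hubs stand in a row along its y axis; the empty middle place is at its origin.
- hub: The loose third hub, a steel hat-shaped part, about 0.33 kg, standing flange up on the bench: crown (a 34 mm diameter solid cylinder, height 0 to 36 mm) below, flange (62 mm diameter disc, height 36 to 46 mm) on top, with a shallow dark bore mark in the top. Origin: centre of its underside (the crown's end face), z up along its axis. Grip it across the 62 mm flange. In the tray it fits between the packed hubs with about 7 mm to spare either way along the row.
- hub_left: Packed steel hub of the same size standing flange down, loose, in the tray about 55 mm along the tray's +y from its centre: flange (62 mm diameter) at height 0 to 10 mm, crown (34 mm) above to 46 mm. Origin: centre of its underside, on the tray floor; z up.
- hub_right: The same as hub_left, about 55 mm along the tray's -y.
- gauge: Depth gauge, loose, about 0.35 kg: a grey-green bar base 24 (x) x 150 (y) x 14 (z) mm with an orange dot, and a satin metal micrometer barrel standing on its middle. Origin: centre of the base's underside, z up along the barrel. Barrel: 28 mm diameter collar at height 14 to 24 mm, 18 mm diameter sleeve from 24 to 50, 22 mm diameter thimble from 50 to 90, 12 mm diameter knob from 90 to 100. It starts bridging the tops of the two packed hubs.
- pad: Blue pad, fixed to the bench, 180 (its x) x 120 (its y) mm, 4 mm thick. Origin: centre of its underside, at bench level; z up. It lies on one side of the tray and the loose hub on the other; which is which varies.
- plug: Bystander: plug gauge lying along its x, 130 mm long, 22 mm diameter ends, beside the tray. Origin: centre of its underside.
- loupe: Bystander: black loupe, 40 mm diameter, 30 mm high, near the pad. Origin: centre of its underside.
- screwdriver: Bystander: screwdriver with a grey handle, 150 mm long, lying near the loose hub. Origin: underside, mid-length.
- oil: Bystander: small white bottle with a red cap, 40 mm diameter, 90 mm high, beyond the tray. Origin: centre of its underside.
- blocks: Bystander: stack of metal gauge blocks, 30 x 35 x 25 mm, beyond the tray. Origin: centre of its underside.
- cup: Bystander: grey cup, 70 mm diameter, 60 mm high, beyond the tray. Origin: centre of its underside.
There are look-alikes about, which are no part of the job. What is meant by the gauge is not yellow, and is the larger of those in its own colour.

How it is judged (in metres and radians):
On the way:
1. the depth gauge stands upright on the blue pad, let go and still (x of gauge in the frame of pad between -0.06 and 0.06 m and y of gauge in the frame of pad between -0.045 and 0.045 m and z of gauge in the frame of pad between 0.001 and 0.008 m and angle between gauge's own z axis and vertical below 0.06 rad and linear speed of gauge below 0.02 m/s and contact force between gauge and the fingers below 0.1 N), for 0.2 s.
At the end, for the whole second after the job is handed in: Gauge upright (0.06 rad) on the pad, centre within 60 mm along and 45 mm across; third hub flange up, level (0.06 rad) on the tray floor, centre within 15 mm of the tray's along both axes; packed hubs level, moved under 15 mm; both moved things released and at rest (all of step 1 and x of hub in the frame of tray between -0.015 and 0.015 m and y of hub in the frame of tray between -0.015 and 0.015 m and z of hub in the frame of tray between 0.003 and 0.009 m and angle between each of hub, hub_left, hub_right's own z axis and vertical below 0.06 rad and linear speed of hub below 0.02 m/s and contact force between hub and the fingers below 0.1 N and distance of each of hub_left, hub_right from where it was at the start of the episode below 0.015 m); the robot touches nothing.
It fails at once if the gauge is tipped by more than 0.5 rad (angle between gauge's own z axis and vertical above 0.5 rad).
It fails at once if a packed hub is tipped by more than 0.5 rad (angle between any of hub_left, hub_right's own z axis and vertical above 0.5 rad).
It fails at once if the gauge or the third hub is dropped: it moves faster than 0.6 m/s (a fall of about 18 mm) with no finger touching it ((contact force between gauge and the fingers below 0.1 N and linear speed of gauge above 0.6 m/s) or (contact force between hub and the fingers below 0.1 N and linear speed of hub above 0.6 m/s)).
It fails at once if a bystander is moved by more than 30 mm (distance of any of plug, loupe, screwdriver, oil, blocks, cup from where it was at the start of the episode above 0.03 m).
It also fails if it takes over 64 s, if anything falls off the work surface, if the arm or the gripper's body presses on something with over 40 N, if the wrist force passes 120 N, or if a joint passes its speed limit or range.

### The arm

A 6-joint arm with a two-finger parallel gripper is mounted at the origin on the work surface. World frame = base frame: x ahead of the robot, y to its left, z up, the work surface at z = 0. Lengths are in m, angles in degrees, forces in N, time in s.
With the tool pointing down it reaches from about 0.35 to 0.875 m from the base axis. Payload 4.2 kg.
Tool frame: the origin (TCP) lies midway between the tips of the shut fingers; the grasp point (between the pads) lies 19 mm behind it (r.grasp_offset is the distance from the TCP to the grasp point, in m); z points along the fingers, y is the direction in which the jaws open and shut (so a half turn about z gives the same grasp; the last joint's range is limited). The gripper opens to 87 mm and grips with 3 to 60 N. Pads are 19 mm wide; open, the fingers measure 117 mm over their backs; the gripper's body (75 mm by 190 mm) begins 51 mm behind the grasp point.
Start: joints at [92.109, 22.042, 0.453, 0, -68.411, -14.817], TCP at [0.137, 0.61, 0.223] pointing down, gripper open.
Joint ranges: [-179.83, 179.83], [-69.29, 118.12], [-61.27, 80.66], [-181.25, 117.63], [-171.15, -9.14], [-177.46, 177.46]. Speed limits (degrees/s): [159.86, 159.86, 180, 180, 180, 180].

### API

Orientations are given as a 3x3 rotation matrix whose columns are the frame's x, y, z axes.
In Python, from station import r gives the robot as it stands.
- The arm moves only by the shell command python3 -m crank 'ROWS'. ROWS is JSON, a list of rows, each a list of 3 entries, a list of its own where there are three numbers: the closure, from -1 (fully open) to 1 (shut), so that 0 is half open, then the shift along the tool's x, y, z as a fraction of full scale, then the turn, a rotation vector about the tool's x, y, z as a fraction of full scale. In form: [[fingers, [dx, dy, dz], [wx, wy, wz]], ...]. A call has 1 to 8 rows; each row shifts and turns the commanded pose from where the row before left it, along the tool's axes as they then stand; what a row does not reach is not made up. Full scale, the value 1, is 100 mm for a shift and 45 degrees for a turn. A row lasts 1/10 s, in which the tool goes at most 50 mm and 8.59 degrees, less where a joint would pass 70% of its speed; a pose out of reach is approached as far as the arm can. A call with a number of a shift or a turn outside -1 to 1 is refused whole. A call with a gripper value outside its range is refused whole. The fingers move at their own pace and stop on an object; the grip force is fixed at half the most. Time passes only in rows, so rows that do not move let the fingers close. It gives the time, the measured TCP pose, the force and the opening at its end, in the units of the state.
- r.sense(): the state, without advancing time (a new reading comes with each control period).
- r.capture(name): name is "scene" or "top"; returns a dict with "img" (400x640x3 uint8, blue, green, red), "fx", "fy", "cx", "cy" (pixels), "dist" ([k1, k2, p1, p2, k3] as OpenCV has them; the pictures are not rectified), "R" (3x3) and "t" (3): a world point X has camera coordinates R X + t. Camera axes: x right, y down, z forward; pixel columns grow to the right and rows downward; lengths in m; the calibration is good to about 2 mm. A picture is of the moment at which its call begins. There is no depth.
- r.finish_job(): hands the job in, once; it reports no verdict.
The state is a dict: "time_s": time; "joints": joint angles; "joint_velocities": joint speeds; "effort": joint torques, N m; "tcp_pos": TCP position; "ee_rot": TCP orientation; "wrist_force": force on the tool from outside, world axes, zero at the start; "moment": the same for the moment, N m; "gripper_width": opening from 0.0 (shut) to 1.0 (fully open).
Only numpy, scipy, OpenCV 4.12 (cv2) and the standard library are available. Lean on these libraries where they do the work, as an engineer would, in place of code of your own. Each camera call takes 0.05 s, during which the arm holds its last target.

## Working session

There is one attempt and no reset: what is moved stays moved. The work goes in short steps, Python scripts to look and compute and a shell command to move; the robot and the scene stay as the last step left them, time stands still between calls to the robot, and variables do not carry over. Pictures are saved under pics/ and viewed, and the job is handed in when it is done.

```bash
mkdir -p pics; python3 - <<'E'
from station import r
import cv2,numpy as np
s=r.sense();print(s['time_s'],s['tcp_pos'],s['ee_rot'],s['wrist_force'],s['gripper_width'],r.grasp_offset)
for n in('scene','top'):
    c=r.capture(n);cv2.imwrite(f'pics/{n}0.png',c['img']);print(n,c['fx'],c['cx'],c['cy'],c['dist'],np.round(c['R'],3).tolist(),c['t'], -np.array(c['R']).T@np.array(c['t']))
    np.save(f'pics/{n}0.npy',c,allow_pickle=True)
E
```

```text
0.0 [0.13734535 0.60908165 0.22145907] [[ 9.75460403e-01 -2.20174648e-01 -3.55975535e-04]
 [-2.20174892e-01 -9.75457914e-01 -2.20776032e-03]
 [ 1.38853697e-04  2.23195965e-03 -9.99997500e-01]] [ 0.1194185   0.66599356 -0.11197867] 1.0010237740579209 0.0187
scene 395.2348853910867 318.1981506555048 202.80729021607348 [0.00129333 0.         0.         0.         0.        ] [[-0.064, 0.998, 0.005], [0.683, 0.047, -0.729], [-0.728, -0.043, -0.684]] [ 0.05585424 -0.36005041  1.37558209] [1.25069916 0.02073891 0.67845677]
top 453.37023947531503 311.0157690696271 201.20328020968364 [-0.08655548  0.          0.          0.          0.        ] [[0.061, -0.998, -0.003], [-0.974, -0.058, -0.219], [0.218, 0.016, -0.976]] [-0.032861    0.58627251  1.06977314] [ 0.33987122 -0.01597175  1.17193955]
```

View pics/scene0.png

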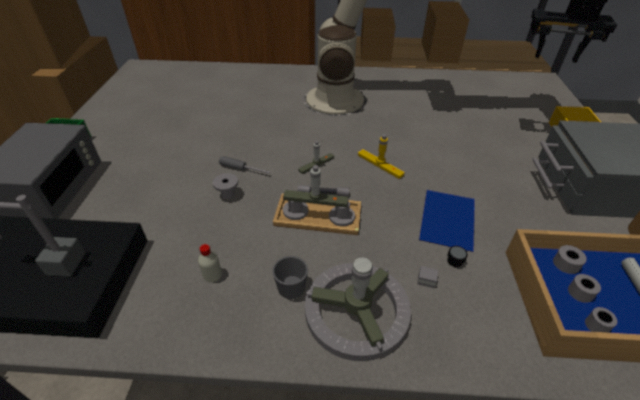

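View pics/top0.png

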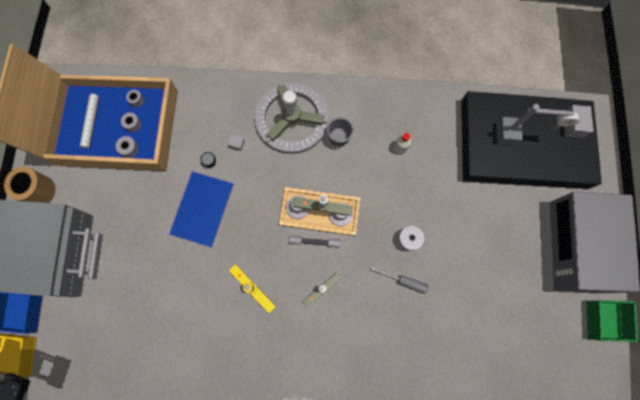

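The gauge (grey-green) bridges the hubs in the tray, at about (322,207) in the top view. A smaller green look-alike is at (322,289) and a yellow one at (250,288). The loose hub is at (411,238), the pad at (202,209) and the plug at (315,242). I'll zoom in next.

```bash
cat > h.py <<'E'
import numpy as np,cv2
def load(n): return np.load(f'pics/{n}.npy',allow_pickle=True).item()
def ray(c,uv):
    K=np.array([[c['fx'],0,c['cx']],[0,c['fy'],c['cy']],[0,0,1.]])
    p=cv2.undistortPoints(np.array(uv,float).reshape(-1,1,2),K,np.array(c['dist'],float)).reshape(-1,2)
    R=np.array(c['R']);d=np.c_[p,np.ones(len(p))]@R
    return -R.T@np.array(c['t']),d
def onplane(c,uv,z):
    o,d=ray(c,uv);return o+d*((z-o[2])/d[:,2])[:,None]
def tri(ca,ua,cb,ub):
    o1,d1=ray(ca,[ua]);o2,d2=ray(cb,[ub]);d1=d1[0]/np.linalg.norm(d1);d2=d2[0]/np.linalg.norm(d2)
    A=np.c_[d1,-d2];s=np.linalg.lstsq(A,o2-o1,rcond=None)[0]
    p,q=o1+s[0]*d1,o2+s[1]*d2
    return (p+q)/2,np.linalg.norm(p-q)
def proj(c,X):
    K=np.array([[c['fx'],0,c['cx']],[0,c['fy'],c['cy']],[0,0,1.]])
    return cv2.projectPoints(np.array(X,float).reshape(-1,3),cv2.Rodrigues(np.array(c['R']))[0],np.array(c['t'],float),K,np.array(c['dist'],float))[0].reshape(-1,2)
E
python3 - <<'E'
import cv2
from h import *
a=load('top0')['img'][175:275,265:445];cv2.imwrite('pics/topz.png',cv2.resize(a,None,fx=4.4,fy=4.4,interpolation=cv2.INTER_CUBIC))
a=load('scene0')['img'][140:240,210:370];cv2.imwrite('pics/scenez.png',cv2.resize(a,None,fx=5,fy=5,interpolation=cv2.INTER_CUBIC))
E
```

```text
(no output)
```

View pics/topz.png

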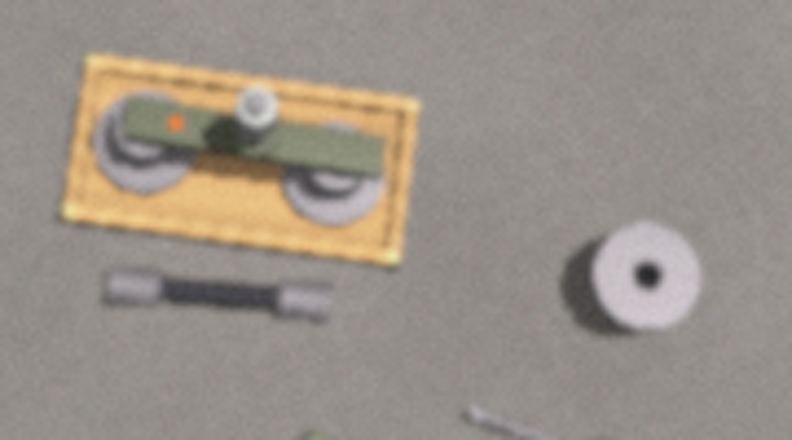

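View pics/scenez.png

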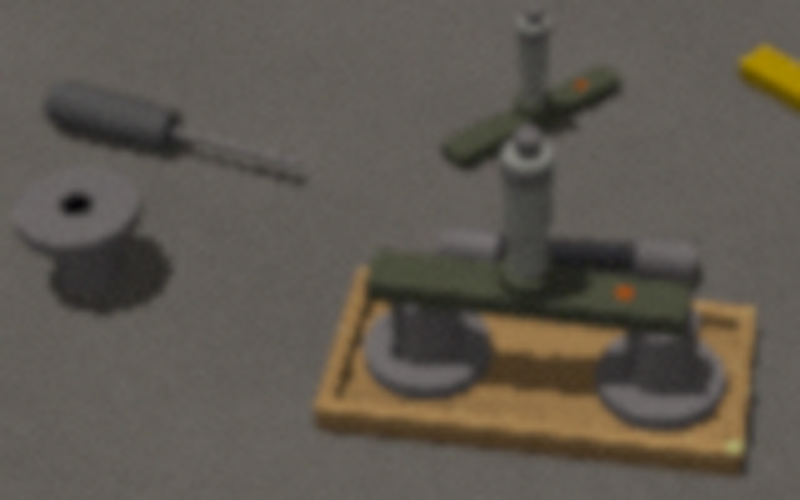

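Top zoom: the gauge bar runs from (125,118) to (383,158), with the knob at (258,103) and the orange dot at (176,124). The loose hub's flange is centred at about (647,275). The scene zoom confirms that both hubs stand flange down under the gauge. Next I'll measure with masks.

```bash
cat > meas.py <<'E'
from h import *
t=load('top0');s=load('scene0')
def rect(c,m,z,label):
    cs,_=cv2.findContours(m.astype(np.uint8),cv2.RETR_EXTERNAL,cv2.CHAIN_APPROX_NONE)
    k=max(cs,key=cv2.contourArea).reshape(-1,2)
    P=onplane(c,k,z)[:,:2]
    (cx,cy),(w,h),a=cv2.minAreaRect((P*1000).astype(np.float32))
    print(label,'n',len(k),'c',round(cx,1),round(cy,1),'wh',round(w,1),round(h,1),'ang',round(a,1));return k
def win(c,x0,y0,x1,y1):
    m=np.zeros(c['img'].shape[:2],bool);m[y0:y1,x0:x1]=1;return m
for n,c,pw,tw,gw in(('top',t,(160,160,245,255),(270,180,370,245),(285,190,360,225)),('scene',s,(410,180,485,255),(265,180,370,240),(278,185,355,210))):
    I=c['img'].astype(int);b,g,rr=I[...,0],I[...,1],I[...,2]
    rect(c,(b>rr+40)&win(c,*pw),.004,n+' pad')
    rect(c,(cv2.morphologyEx(((rr>b+40)&win(c,*tw)).astype(np.uint8),cv2.MORPH_CLOSE,np.ones((3,3)))),.016,n+' tray')
    k=rect(c,(g>b+10)&(g>=rr-2)&(win(c,*gw)),.066,n+' bar')
    hsv=cv2.cvtColor(c['img'],cv2.COLOR_BGR2HSV)
    m=(rr>g+60)&(rr>b+60)&(g<b*3)&win(c,*gw); 
    m=(hsv[...,0]<9)&(hsv[...,1]>120)&win(c,*gw)
    ys,xs=np.nonzero(m); print(n,'dot',xs.mean() if len(xs) else None,ys.mean() if len(xs) else None,len(xs), onplane(c,[[xs.mean(),ys.mean()]],.066).round(4) if len(xs) else '')
E
python3 meas.py
python3 - <<'E'
from h import *
t=load('top0');s=load('scene0')
for n,c,w in(('top',t,(396,222,428,254)),('scene',s,(208,168,244,204))):
    x0,y0,x1,y1=w
    g=cv2.cvtColor(c['img'],cv2.COLOR_BGR2GRAY)[y0:y1,x0:x1]
    print(n,np.percentile(g,[5,50,95]))
    thr=120 if n=='top' else 0
    _,m=cv2.threshold(cv2.GaussianBlur(g,(3,3),0),0,255,cv2.THRESH_OTSU)
    cs,_=cv2.findContours(m,cv2.RETR_EXTERNAL,cv2.CHAIN_APPROX_NONE)
    k=max(cs,key=cv2.contourArea).reshape(-1,2)+[x0,y0]
    P=(onplane(c,k,.046)[:,:2]*1000).astype(np.float32)
    print('circle',cv2.minEnclosingCircle(P),cv2.fitEllipse(P))
    # bore
    ys,xs=np.nonzero(cv2.morphologyEx(g,cv2.MORPH_BLACKHAT,np.ones((9,9)))>30)
    print('bore',[ (a,b) for a,b in zip(xs+x0,ys+y0)][:0],xs.mean()+x0,ys.mean()+y0,onplane(c,[[xs.mean()+x0,ys.mean()+y0]],.046).round(4),len(xs))
# knob
kt=(265+258/4.4,175+100/4.4); ks=(210+529/5,140+134/5)
print('knob',kt,ks,tri(t,kt,s,ks),onplane(t,[kt],.152),onplane(s,[ks],.152))
E
```

```text
top pad n 206 c 564.5 292.6 wh 120.2 179.7 ang 76.7
top tray n 224 c 574.6 -20.3 wh 202.5 104.0 ang 85.3
top bar n 71 c 572.9 -57.8 wh 78.3 23.2 ang 86.6
top dot None None 0 
scene pad n 197 c 564.6 292.5 wh 118.6 178.7 ang 76.8
scene tray n 321 c 578.0 -20.9 wh 200.7 109.0 ang 85.6
scene bar n 78 c 573.8 -60.9 wh 31.2 76.9 ang 4.0
scene dot None None 0 
top [ 75. 147. 199.]
circle ((514.4166259765625, -256.9933776855469), 31.675764083862305) ((514.4011840820312, -256.62353515625), (59.09656524658203, 61.135719299316406), 126.45790100097656)
bore [] 406.03465346534654 238.95049504950495 [[ 0.5088 -0.2409  0.046 ]] 202
scene [ 44.  93. 103.]
circle ((529.9534912109375, -269.87255859375), 75.1517105102539) ((521.8200073242188, -257.4452209472656), (92.89456939697266, 143.14602661132812), 104.74159240722656)
bore [] 232.7462686567164 175.07462686567163 [[ 0.4908 -0.2408  0.046 ]] 67
knob (323.6363636363636, 197.72727272727272) (315.8, 166.8) (array([ 0.57762891, -0.02624327,  0.15184045]), np.float64(0.0026328277309087844)) [[ 0.57766429 -0.02755624  0.152     ]] [[ 0.57780591 -0.02491238  0.152     ]]
```

```bash
python3 - <<'E'
from h import *
t=load('top0');s=load('scene0')
for n,c,w in(('top',t,(285,190,362,222)),('scene',s,(278,183,356,212))):
    x0,y0,x1,y1=w
    I=c['img'].astype(int);b,g,rr=I[...,0],I[...,1],I[...,2]
    m=np.zeros(g.shape,np.uint8);m[y0:y1,x0:x1]=((g-b>5)&(rr-g<12)&(g<130))[y0:y1,x0:x1]
    m=cv2.morphologyEx(m,cv2.MORPH_CLOSE,np.ones((5,5)))
    cs,_=cv2.findContours(m,cv2.RETR_EXTERNAL,cv2.CHAIN_APPROX_NONE)
    k=max(cs,key=cv2.contourArea).reshape(-1,2)
    print(n,k.min(0),k.max(0),cv2.minAreaRect((onplane(c,k,.066)[:,:2]*1000).astype(np.float32)))
    o=c['img'].copy();cv2.drawContours(o,[k.reshape(-1,1,2)],-1,(0,0,255),1);cv2.imwrite(f'pics/{n}bar.png',cv2.resize(o[y0-20:y1+20,x0-10:x1+10],None,fx=6,fy=6))
# hub marks by hand from zooms
for c,u in((t,(265+647/4.4,175+274/4.4)),(s,(210+77/5,140+204/5))): print(u,onplane(c,[u],.046))
# bar ends by hand, top-face end mids
for c,u,v in((t,(265+125/4.4,175+117/4.4),(265+382/4.4,175+156/4.4)),(s,(210+373/5,140+268/5),(210+690/5,140+304/5))):
    P=onplane(c,[u,v],.066);print(P[:, :2],P.mean(0)[:2],np.linalg.norm(P[0]-P[1]))
E
```

```text
top [293 199] [348 215] ((573.3844604492188, -21.419029235839844), (142.23313903808594, 28.38794708251953), 79.1258773803711)
scene [278 183] [355 210] ((576.54443359375, -23.264633178710938), (92.61820220947266, 183.40701293945312), 3.996389865875244)
(412.0454545454545, 237.27272727272725) [[ 0.51393261 -0.25602301  0.046     ]]
(225.4, 180.8) [[ 0.51417113 -0.25402153  0.046     ]]
[[ 0.58329417  0.04635108]
 [ 0.56944025 -0.10035445]] [ 0.57636721 -0.02700169] 0.14735821903069518
[[ 0.57339479 -0.09772165]
 [ 0.5878028   0.04936607]] [ 0.58059879 -0.02417779] 0.14779171014943002
```

Gauge axis: (0.578, -0.026), bar direction about 85°. Tray: (0.575, -0.0205), row at 85.4°. Hub: (0.514, -0.2555). Pad: (0.5646, 0.2925). The two views agree to 2–4 mm and the sizes match. Moving above the gauge.

```bash
python3 -m crank '[[-1,[0.356,0.327,0],[0,0,0]],[-1,[0.356,0.327,0],[0,0,0]],[-1,[0.356,0.327,0],[0,0,0]],[-1,[0.356,0.327,0],[0,0,0]],[-1,[0.356,0.327,0],[0,0,0]],[-1,[0.356,0.327,0],[0,0,0]],[-1,[0.356,0.327,0],[0,0,0]],[-1,[0.356,0.327,0],[0,0,0]]]'
```

```text
time_s: 0.9
tcp_pos: [0.3582, 0.2899, 0.2225]
ee_rot: [[0.976, -0.219, -0.0], [-0.219, -0.976, -0.0], [-0.0, 0.0, -1.0]]
wrist_force: [0.1, 0.2, 0.0]
gripper_width: 1.005
```

```bash
python3 -m crank '[[-1,[0.356,0.327,0],[0,0,0]],[-1,[0.356,0.327,0],[0,0,0]],[-1,[0.356,0.327,0],[0,0,0]],[-1,[0.356,0.327,0],[0,0,0]],[-1,[0.356,0.327,0],[0,0,0]],[-1,[0.356,0.327,0],[0,0,0]],[-1,[0.356,0.327,0],[0,0,0]],[-1,[0.356,0.327,0],[0,0,0]]]'
```

```text
time_s: 1.7
tcp_pos: [0.5786, -0.0279, 0.2221]
ee_rot: [[0.975, -0.22, -0.001], [-0.22, -0.975, 0.0], [-0.001, 0.0, -1.0]]
wrist_force: [0.8, 0.6, 0.4]
gripper_width: 1.001
```

```bash
python3 -m crank '[[-1,[0,0,0],[0,0,0.182]],[-1,[0,0,0],[0,0,0.182]],[-1,[0,0,0],[0,0,0.182]],[-1,[0,0,0],[0,0,0.182]],[-1,[0,0,0],[0,0,0.182]],[-1,[0,0,0],[0,0,0.182]],[-1,[0,0,0],[0,0,0.182]],[-1,[0,0,0],[0,0,0.182]]]'
```

```text
time_s: 2.5
tcp_pos: [0.5776, -0.026, 0.222]
ee_rot: [[0.198, -0.98, -0.001], [-0.98, -0.198, -0.0], [-0.0, 0.001, -1.0]]
wrist_force: [0.3, -0.2, 0.7]
gripper_width: 0.999
```

```bash
python3 -m crank '[[-1,[0,0,0],[0,0,0.182]],[-1,[0,0,0],[0,0,0.182]],[-1,[0,0,0],[0,0,0]],[-1,[0,0,0],[0,0,0]],[-1,[0,0,0],[0,0,0]]]'; python3 -c "
from station import r
s=r.sense();print(s['joints'],s['ee_rot'],s['tcp_pos'])"
```

```text
time_s: 3.0
tcp_pos: [0.5779, -0.0261, 0.2223]
ee_rot: [[-0.078, -0.997, -0.0], [-0.997, 0.078, -0.0], [0.0, 0.0, -1.0]]
wrist_force: [-0.1, 0.1, -1.0]
gripper_width: 0.998
[ 1.34527944e+01  1.75431373e+01 -6.28571931e+00 -2.55889032e-03
 -6.61932522e+01 -1.79485925e+01] [[-7.84039484e-02 -9.96921598e-01 -3.84790554e-04]
 [-9.96921669e-01  7.84039733e-02 -5.00310836e-05]
 [ 8.00461761e-05  3.79683407e-04 -9.99999925e-01]] [ 0.57791548 -0.02605368  0.2223484 ]
```

```bash
python3 -m crank '[[-1,[0,0,0.3],[0,0,0]],[-1,[0,0,0.3],[0,0,0]],[-1,[0,0,0.3],[0,0,0]],[-1,[0,0,0.2],[0,0,0]],[-1,[0,0,0.13],[0,0,0]],[-1,[0,0,0],[0,0,0]],[-1,[0,0,0],[0,0,0]]]'
python3 - <<'E'
from station import r
from h import *
o=[]
for n,w in(('scene',(235,120,395,240)),('top',(240,150,400,270))):
    c=r.capture(n);np.save(f'pics/{n}1.npy',c,allow_pickle=True);x0,y0,x1,y1=w
    o.append(cv2.resize(c['img'][y0:y1,x0:x1],None,fx=4,fy=4,interpolation=cv2.INTER_CUBIC)[:, :400] if 0 else cv2.resize(c['img'][y0:y1,x0:x1],(400,300),interpolation=cv2.INTER_CUBIC))
cv2.imwrite('pics/g1.png',np.hstack(o))
E
```

```text
time_s: 3.7
tcp_pos: [0.5787, -0.026, 0.1003]
ee_rot: [[-0.08, -0.997, 0.001], [-0.997, 0.08, -0.0], [0.0, -0.001, -1.0]]
wrist_force: [-0.2, -0.3, 0.6]
gripper_width: 0.999
```

View pics/g1.png

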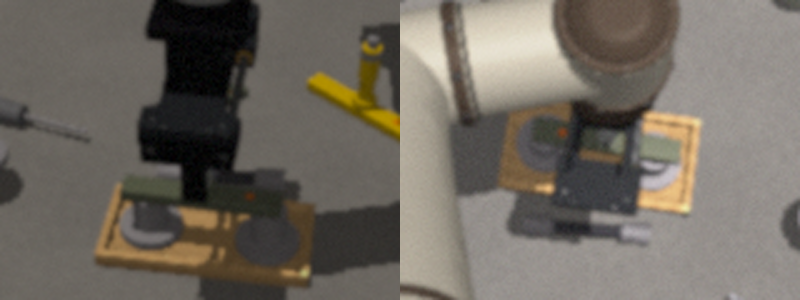

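The gripper straddles the barrel, with the near finger at about (192,175) in the scene half, and the bar is undisturbed. Closing.

```bash
python3 -m crank '[[1,[0,0,0],[0,0,0]],[1,[0,0,0],[0,0,0]],[1,[0,0,0],[0,0,0]],[1,[0,0,0],[0,0,0]],[1,[0,0,0],[0,0,0]],[1,[0,0,0],[0,0,0]],[1,[0,0,0],[0,0,0]],[1,[0,0,0],[0,0,0]]]'
```

```text
time_s: 4.6
tcp_pos: [0.578, -0.026, 0.0995]
ee_rot: [[-0.08, -0.997, -0.0], [-0.997, 0.08, -0.0], [0.0, 0.0, -1.0]]
wrist_force: [0.3, -0.3, 0.5]
gripper_width: 0.358
```

```bash
python3 -m crank '[[1,[0,0,0],[0,0,0]],[1,[0,0,0],[0,0,0]],[1,[0,0,0],[0,0,0]],[1,[0,0,0],[0,0,0]],[1,[0,0,0],[0,0,0]]]'
```

```text
time_s: 5.1
tcp_pos: [0.5778, -0.026, 0.0995]
ee_rot: [[-0.08, -0.997, -0.0], [-0.997, 0.08, -0.0], [0.0, 0.0, -1.0]]
wrist_force: [-1.3, 0.2, -0.6]
gripper_width: 0.244
```

```bash
python3 -m crank '[[1,[0,0,0],[0,0,0]],[1,[0,0,0],[0,0,0]],[1,[0,0,0],[0,0,0]],[1,[0,0,-0.05],[0,0,0]],[1,[0,0,-0.1],[0,0,0]],[1,[0,0,-0.1],[0,0,0]],[1,[0,0,-0.1],[0,0,0]],[1,[0,0,0],[0,0,0]]]'
```

```text
time_s: 5.9
tcp_pos: [0.5795, -0.0259, 0.1369]
ee_rot: [[-0.08, -0.997, 0.005], [-0.997, 0.08, 0.001], [-0.001, -0.005, -1.0]]
wrist_force: [0.1, 0.2, -4.1]
gripper_width: 0.246
```

```bash
python3 - <<'E'
from station import r
from h import *
c=r.capture('scene');np.save('pics/scene2.npy',c,allow_pickle=True)
cv2.imwrite('pics/s2.png',cv2.resize(c['img'][110:250,230:400],None,fx=4,fy=4,interpolation=cv2.INTER_CUBIC))
s=r.sense();print(s['wrist_force'],s['gripper_width'],s['moment'])
E
```

```text
[-0.44203899  0.46045071 -3.60176324] 0.24609595758440647 [ 0.07000262 -0.03930125 -0.02210154]
```

View pics/s2.png

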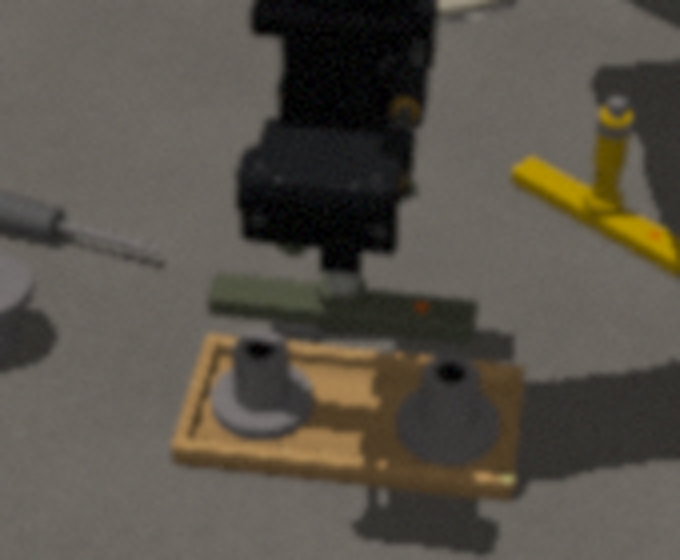

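The gauge is lifted level. Both packed hubs still stand in the tray, with crown tops at (262,347) and (450,372) in the zoomed image. Raise, traverse, rotate.

```bash
python3 -m crank '[[1,[0,0,-0.1],[0,0,0]],[1,[0,0,-0.15],[0,0,0]],[1,[0,0,-0.15],[0,0,0]],[1,[0,0,-0.1],[0,0,0]],[1,[-0.15,0.018,0],[0,0,0]],[1,[-0.25,0.03,0],[0,0,0]],[1,[-0.3,0.037,0],[0,0,0]],[1,[-0.3,0.037,0],[0,0,0]]]'
```

```text
time_s: 6.75
tcp_pos: [0.5731, 0.076, 0.1839]
ee_rot: [[-0.081, -0.997, -0.001], [-0.997, 0.081, 0.0], [0.0, 0.001, -1.0]]
wrist_force: [0.8, -0.8, -3.6]
gripper_width: 0.248
```

```bash
python3 -m crank '[[1,[-0.3,0.037,0],[0,0,0]],[1,[-0.3,0.037,0],[0,0,0]],[1,[-0.3,0.037,0],[0,0,0]],[1,[-0.3,0.037,0],[0,0,0]],[1,[-0.3,0.037,0],[0,0,0]],[1,[-0.25,0.03,0],[0,0,0]],[1,[-0.25,0.03,0],[0,0,0]],[1,[-0.16,0.02,0],[0,0,0]]]'
```

```text
time_s: 7.55
tcp_pos: [0.5639, 0.2942, 0.1835]
ee_rot: [[-0.079, -0.997, -0.001], [-0.997, 0.079, -0.0], [0.001, 0.001, -1.0]]
wrist_force: [0.2, -0.3, -3.7]
gripper_width: 0.241
```

```bash
python3 -m crank '[[1,[0,0,0],[0,0,-0.09]],[1,[0,0,0],[0,0,-0.15]],[1,[0,0,0],[0,0,-0.17]],[1,[0,0,0],[0,0,-0.17]],[1,[0,0,0],[0,0,-0.17]],[1,[0,0,0],[0,0,-0.17]],[1,[0,0,0],[0,0,-0.17]],[1,[0,0,0],[0,0,-0.17]]]'
```

```text
time_s: 8.35
tcp_pos: [0.5643, 0.292, 0.1839]
ee_rot: [[0.792, -0.61, -0.001], [-0.61, -0.792, -0.001], [-0.001, 0.001, -1.0]]
wrist_force: [-0.6, 0.2, -2.5]
gripper_width: 0.245
```

```bash
python3 -m crank '[[1,[0,0,0],[0,0,-0.17]],[1,[0,0,0],[0,0,-0.17]],[1,[0,0,0],[0,0,-0.15]],[1,[0,0,0],[0,0,-0.066]],[1,[0,0,0],[0,0,0]],[1,[0,0,0],[0,0,0]],[1,[0,0,0],[0,0,0]]]'
python3 - <<'E'
from station import r
from h import *
o=[]
for n,w in(('scene',(360,90,520,270)),('top',(120,120,280,300))):
    c=r.capture(n);np.save(f'pics/{n}3.npy',c,allow_pickle=True);x0,y0,x1,y1=w
    o.append(cv2.resize(c['img'][y0:y1,x0:x1],(400,450),interpolation=cv2.INTER_CUBIC))
cv2.imwrite('pics/g3.png',np.hstack(o))
s=r.sense();print(s['wrist_force'],s['gripper_width'],s['joints'],s['tcp_pos'])
E
```

```text
time_s: 9.05
tcp_pos: [0.5647, 0.2921, 0.1843]
ee_rot: [[0.975, -0.224, -0.0], [-0.224, -0.975, -0.0], [-0.0, 0.0, -1.0]]
wrist_force: [0.3, -0.5, -4.0]
gripper_width: 0.245
[ 0.76943646  0.55359297 -3.1792294 ] 0.2430709286673084 [ 4.19014298e+01  2.46378508e+01 -1.09625908e+00 -1.51329082e-03
 -6.42802279e+01  3.51802084e+01] [0.56474422 0.29205139 0.18446258]
```

View pics/g3.png

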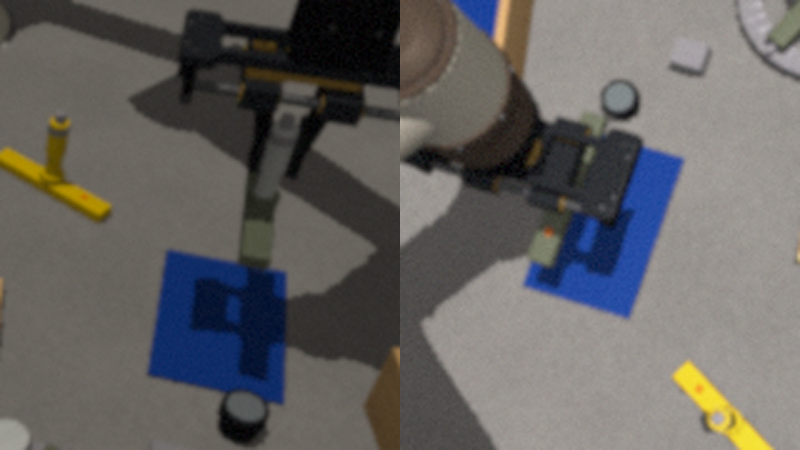

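```bash
python3 - <<'E'
from h import *
b=np.array([.5647,.2922,.1372]); a=np.radians(-13.3); d=np.array([np.cos(a),np.sin(a),0]);e=np.array([-d[1],d[0],0])
X=[b+d*.075*i+e*.012*j+np.array([0,0,k]) for i in(-1,1) for j in(-1,1) for k in(0,.014)]+[b+[0,0,.1],b+[0,0,.024]]
o=[]
for n,w in(('scene',(360,90,520,270)),('top',(120,120,280,300))):
    c=load(n+'3');x0,y0,x1,y1=w
    im=cv2.resize(c['img'][y0:y1,x0:x1],(400,450),interpolation=cv2.INTER_CUBIC)
    for u in proj(c,X): cv2.circle(im,tuple(int(v) for v in (u-[x0,y0])*2.5+1),2,(0,0,255),-1)
    o.append(im)
cv2.imwrite('pics/g3b.png',np.hstack(o))
E
```

```text
(no output)
```

View pics/g3b.png

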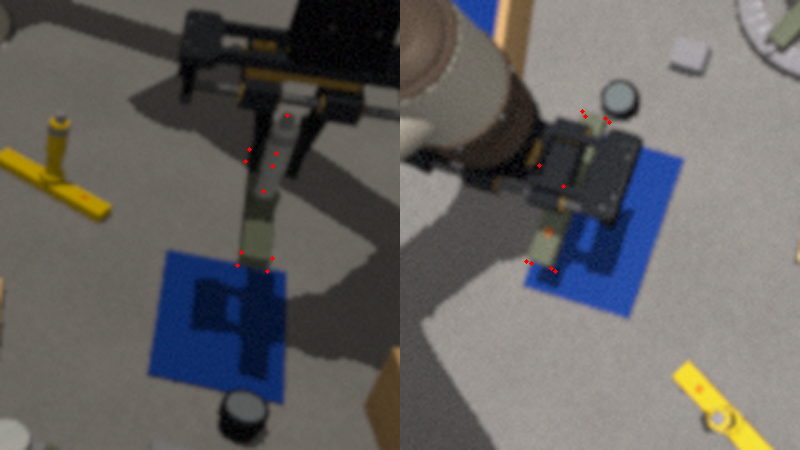

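The projected bar corners and knob coincide with the gauge in both views, so it is level and centred over the pad. Lowering.

```bash
python3 -m crank '[[1,[0,0,0.15],[0,0,0]],[1,[0,0,0.25],[0,0,0]],[1,[0,0,0.25],[0,0,0]],[1,[0,0,0.25],[0,0,0]],[1,[0,0,0.2],[0,0,0]],[1,[0,0,0.1],[0,0,0]],[1,[0,0,0.04],[0,0,0]],[1,[0,0,0],[0,0,0]]]'
```

```text
time_s: 9.95
tcp_pos: [0.5651, 0.2922, 0.0607]
ee_rot: [[0.975, -0.223, 0.0], [-0.223, -0.975, -0.0], [0.0, -0.0, -1.0]]
wrist_force: [0.6, 0.1, -4.9]
gripper_width: 0.245
```

```bash
python3 -m crank '[[1,[0,0,0.03],[0,0,0]],[1,[0,0,0.02],[0,0,0]],[1,[0,0,0.02],[0,0,0]],[1,[0,0,0],[0,0,0]]]'
```

```text
time_s: 10.35
tcp_pos: [0.5647, 0.292, 0.0536]
ee_rot: [[0.975, -0.223, -0.0], [-0.223, -0.975, 0.0], [-0.0, -0.0, -1.0]]
wrist_force: [-0.9, 0.5, -4.0]
gripper_width: 0.248
```

```bash
python3 -m crank '[[1,[0,0,0.01],[0,0,0]],[1,[0,0,0.008],[0,0,0]],[1,[0,0,0],[0,0,0]]]'
```

```text
time_s: 10.65
tcp_pos: [0.5648, 0.292, 0.0517]
ee_rot: [[0.975, -0.223, -0.0], [-0.223, -0.975, -0.0], [-0.0, 0.0, -1.0]]
wrist_force: [-0.3, 0.2, -3.7]
gripper_width: 0.242
```

```bash
python3 -m crank '[[1,[0,0,0.008],[0,0,0]],[1,[0,0,0],[0,0,0]],[1,[0,0,0],[0,0,0]]]'
```

```text
time_s: 10.95
tcp_pos: [0.5649, 0.2921, 0.0515]
ee_rot: [[0.975, -0.223, 0.0], [-0.223, -0.975, 0.0], [0.0, -0.0, -1.0]]
wrist_force: [-1.8, -0.4, 1.0]
gripper_width: 0.246
```

The wrist force went from -3.7 to +1 N, so the gauge is resting on the pad. Releasing.

```bash
python3 -m crank '[[0.3,[0,0,0],[0,0,0]],[0.2,[0,0,0],[0,0,0]],[0,[0,0,0],[0,0,0]],[-0.3,[0,0,0],[0,0,0]],[-0.6,[0,0,0],[0,0,0]],[-1,[0,0,0],[0,0,0]],[-1,[0,0,0],[0,0,0]],[-1,[0,0,0],[0,0,0]]]'
```

```text
time_s: 11.75
tcp_pos: [0.5648, 0.2921, 0.0509]
ee_rot: [[0.975, -0.223, 0.0], [-0.223, -0.975, -0.0], [0.0, 0.0, -1.0]]
wrist_force: [0.1, -0.4, 0.2]
gripper_width: 0.862
```

```bash
python3 -m crank '[[-1,[0,0,-0.1],[0,0,0]],[-1,[0,0,-0.3],[0,0,0]],[-1,[0,0,-0.4],[0,0,0]],[-1,[0,0,-0.4],[0,0,0]],[-1,[0,0,-0.4],[0,0,0]],[-1,[0,0,0],[0,0,0]]]'
```

```text
time_s: 12.35
tcp_pos: [0.5681, 0.2938, 0.2196]
ee_rot: [[0.975, -0.222, 0.013], [-0.222, -0.975, 0.008], [0.011, -0.011, -1.0]]
wrist_force: [1.1, 0.3, 0.4]
gripper_width: 0.998
```

```bash
python3 -m crank '[[-1,[0.06,0.454,0],[0,0,0]],[-1,[0.06,0.454,0],[0,0,0]],[-1,[0.06,0.454,0],[0,0,0]],[-1,[0.06,0.454,0],[0,0,0]],[-1,[0.06,0.454,0],[0,0,0]],[-1,[0.06,0.454,0],[0,0,0]],[-1,[0.06,0.454,0],[0,0,0]],[-1,[0.06,0.454,0],[0,0,0]]]'
```

```text
time_s: 13.15
tcp_pos: [0.5301, -0.0744, 0.2116]
ee_rot: [[0.975, -0.223, 0.001], [-0.223, -0.975, 0.0], [0.001, -0.0, -1.0]]
wrist_force: [1.1, 0.1, 0.9]
gripper_width: 1.004
```

```bash
python3 -m crank '[[-1,[0.06,0.454,0],[0,0,0]],[-1,[0.06,0.454,0],[0,0,0]],[-1,[0.06,0.454,0],[0,0,0]],[-1,[0.06,0.454,0],[0,0,0]],[-1,[0,0,0],[0,0,0.182]],[-1,[0,0,0],[0,0,0.182]],[-1,[0,0,0],[0,0,0.182]],[-1,[0,0,0],[0,0,0.182]]]'
```

```text
time_s: 13.95
tcp_pos: [0.5133, -0.2554, 0.2113]
ee_rot: [[0.694, -0.72, 0.0], [-0.72, -0.694, -0.0], [0.0, -0.0, -1.0]]
wrist_force: [-0.0, 0.2, -0.2]
gripper_width: 1.001
```

```bash
python3 -m crank '[[-1,[0,0,0],[0,0,0.182]],[-1,[0,0,0],[0,0,0.182]],[-1,[0,0,0],[0,0,0.182]],[-1,[0,0,0],[0,0,0.182]],[-1,[0,0,0],[0,0,0.182]],[-1,[0,0,0],[0,0,0.182]],[-1,[0,0,0],[0,0,0]],[-1,[0,0,0],[0,0,0]]]'
python3 - <<'E'
from station import r
from h import *
for n in('scene','top'):
    c=r.capture(n);np.save(f'pics/{n}4.npy',c,allow_pickle=True);cv2.imwrite(f'pics/{n}4.png',c['img'])
s=r.sense();print(s['tcp_pos'],s['joints'])
E
```

```text
time_s: 14.75
tcp_pos: [0.5134, -0.255, 0.2112]
ee_rot: [[-0.08, -0.997, 0.0], [-0.997, 0.08, -0.0], [0.0, -0.0, -1.0]]
wrist_force: [0.6, -0.1, -1.0]
gripper_width: 0.999
[ 0.51346932 -0.25504894  0.21109701] [-1.02297812e+01  1.75058616e+01 -8.02288306e+00  8.89309347e-04
 -6.44603273e+01  5.55874886e+00]
```

View pics/scene4.png

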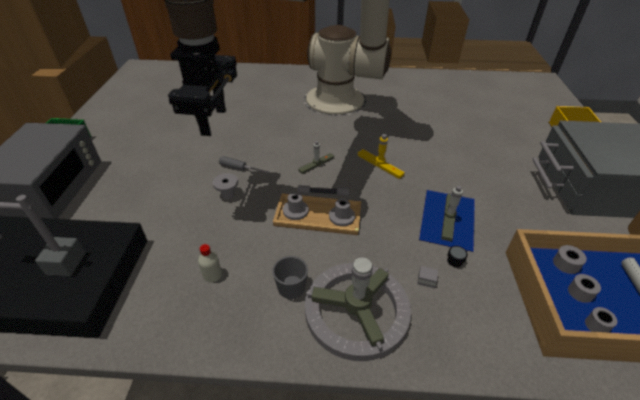

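View pics/top4.png

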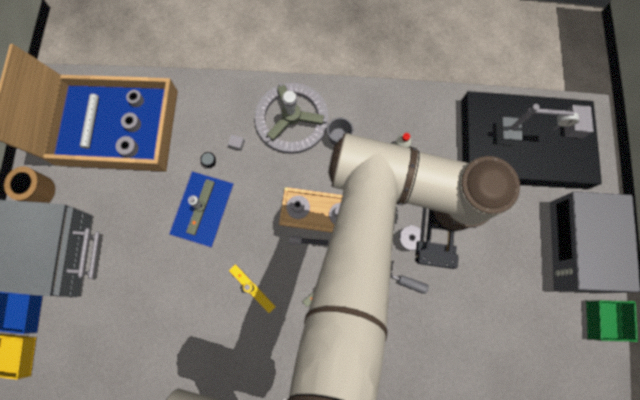

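The gauge stands on the pad: its knob is at (193,200) in the top view and it is fully within the blue. The packed hubs are exposed, so I'll measure them before descending on the loose hub.

```bash
python3 - <<'E'
from h import *
s=load('scene4');im=s['img']
cv2.imwrite('pics/z4.png',cv2.resize(im[170:240,200:370],None,fx=4.7,fy=4.7,interpolation=cv2.INTER_CUBIC))
g=cv2.cvtColor(im,cv2.COLOR_BGR2GRAY)
for nm,(u,v),z in(('R',(295,198),.052),('L',(343,205),.052),('hub',(225,181),.046)):
    w=g[v-4:v+6,u-6:u+7].astype(float);d=np.clip(w.max()*.55-w,0,None)
    ys,xs=np.mgrid[v-4:v+6,u-6:u+7]
    p=((xs*d).sum()/d.sum(),(ys*d).sum()/d.sum());print(nm,p,onplane(s,[p],z))
E
```

```text
R (np.float64(295.2426837972876), np.float64(197.16202712348326)) [[ 0.56864767 -0.07390554  0.052     ]]
L (np.float64(343.0500604177455), np.float64(203.19903331607108)) [[0.58161757 0.0386562  0.052     ]]
hub (np.float64(224.80724704792775), np.float64(180.41109053021532)) [[ 0.51279383 -0.25583929  0.046     ]]
```

View pics/z4.png

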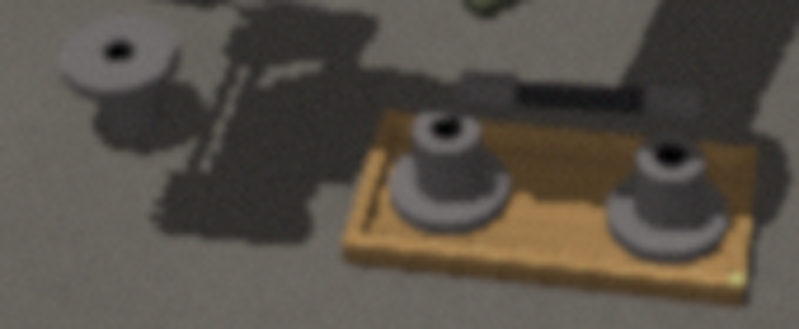

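```bash
python3 -m crank '[[-1,[0,0,0.3],[0,0,0]],[-1,[0,0,0.3],[0,0,0]],[-1,[0,0,0.3],[0,0,0]],[-1,[0,0,0.3],[0,0,0]],[-1,[0,0,0.3],[0,0,0]],[-1,[0,0,0.2],[0,0,0]],[-1,[0,0,0.12],[0,0,0]],[-1,[0,0,0.07],[0,0,0]]]'
```

```text
time_s: 15.65
tcp_pos: [0.5133, -0.255, 0.0211]
ee_rot: [[-0.083, -0.997, -0.001], [-0.997, 0.083, 0.0], [-0.0, 0.001, -1.0]]
wrist_force: [-0.3, 0.2, -0.0]
gripper_width: 1.0
```

```bash
python3 -m crank '[[-1,[0,0,0],[0,0,0]],[-0.6,[0,0,0],[0,0,0]],[-0.4,[0,0,0],[0,0,0]],[0,[0,0,0],[0,0,0]],[1,[0,0,0],[0,0,0]],[1,[0,0,0],[0,0,0]],[1,[0,0,0],[0,0,0]],[1,[0,0,0],[0,0,0]]]'
```

```text
time_s: 16.45
tcp_pos: [0.5137, -0.2551, 0.0225]
ee_rot: [[-0.083, -0.997, 0.001], [-0.997, 0.083, -0.0], [0.0, -0.001, -1.0]]
wrist_force: [-1.5, 0.5, 5.4]
gripper_width: 0.691
```

```bash
python3 -m crank '[[1,[0,0,0],[0,0,0]],[1,[0,0,0],[0,0,0]],[1,[0,0,-0.05],[0,0,0]],[1,[0,0,-0.1],[0,0,0]],[1,[0,0,-0.15],[0,0,0]],[1,[0,0,-0.1],[0,0,0]],[1,[0,0,0],[0,0,0]]]'
python3 - <<'E'
from station import r
from h import *
c=r.capture('scene');np.save('pics/scene5.npy',c,allow_pickle=True)
cv2.imwrite('pics/s5.png',cv2.resize(c['img'][110:240,170:340],None,fx=4,fy=4,interpolation=cv2.INTER_CUBIC))
E
```

```text
time_s: 17.15
tcp_pos: [0.5145, -0.2553, 0.0635]
ee_rot: [[-0.083, -0.997, 0.003], [-0.997, 0.083, -0.001], [0.001, -0.003, -1.0]]
wrist_force: [-0.2, -0.2, -3.6]
gripper_width: 0.691
```

View pics/s5.png

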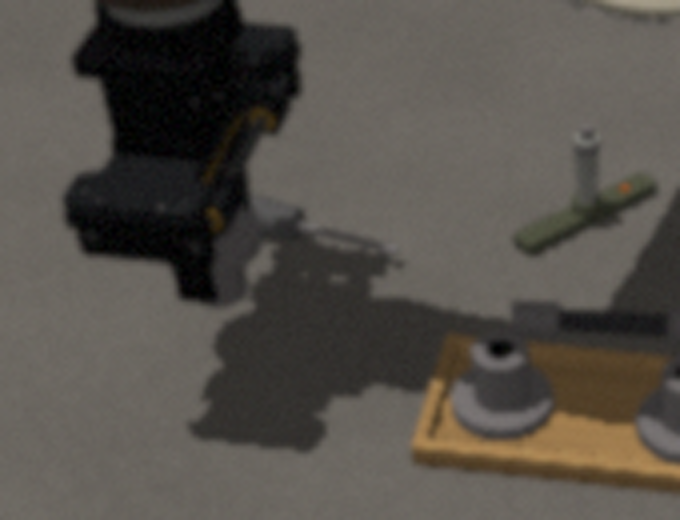

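The hub is held: the opening of 0.69 corresponds to about 60 mm, and the load is 3.6 N. It shows behind the near finger at (235,255). Raising it and moving over the tray.

```bash
python3 -m crank '[[1,[0,0,-0.15],[0,0,0]],[1,[0,0,-0.2],[0,0,0]],[1,[0,0,-0.15],[0,0,0]],[1,[-0.1,-0.017,0],[0,0,0]],[1,[-0.25,-0.043,0],[0,0,0]],[1,[-0.25,-0.043,0],[0,0,0]],[1,[-0.25,-0.043,0],[0,0,0]],[1,[-0.25,-0.043,0],[0,0,0]]]'
```

```text
time_s: 18.0
tcp_pos: [0.5406, -0.1453, 0.1101]
ee_rot: [[-0.084, -0.996, -0.003], [-0.996, 0.084, 0.001], [-0.0, 0.003, -1.0]]
wrist_force: [-0.2, 0.2, -3.0]
gripper_width: 0.689
```

```bash
python3 -m crank '[[1,[-0.25,-0.043,0],[0,0,0]],[1,[-0.25,-0.043,0],[0,0,0]],[1,[-0.25,-0.043,0],[0,0,0]],[1,[-0.25,-0.043,0],[0,0,0]],[1,[-0.2,-0.034,0],[0,0,0]],[1,[-0.107,-0.017,0],[0,0,0]],[1,[0,0,0],[0,0,0]],[1,[0,0,0],[0,0,0]]]'
python3 - <<'E'
from station import r
from h import *
o=[]
for n,w in(('scene',(240,110,400,250)),('top',(240,140,400,280))):
    c=r.capture(n);np.save(f'pics/{n}6.npy',c,allow_pickle=True);x0,y0,x1,y1=w
    o.append(cv2.resize(c['img'][y0:y1,x0:x1],(400,350),interpolation=cv2.INTER_CUBIC))
cv2.imwrite('pics/g6.png',np.hstack(o))
c=load('scene6');cv2.imwrite('pics/s6.png',cv2.resize(c['img'][130:240,265:375],None,fx=5.4,fy=5.4,interpolation=cv2.INTER_CUBIC))
E
```

```text
time_s: 18.8
tcp_pos: [0.5739, -0.0188, 0.1111]
ee_rot: [[-0.084, -0.997, -0.002], [-0.997, 0.084, -0.0], [0.0, 0.002, -1.0]]
wrist_force: [-0.4, -0.1, -4.1]
gripper_width: 0.687
```

View pics/g6.png

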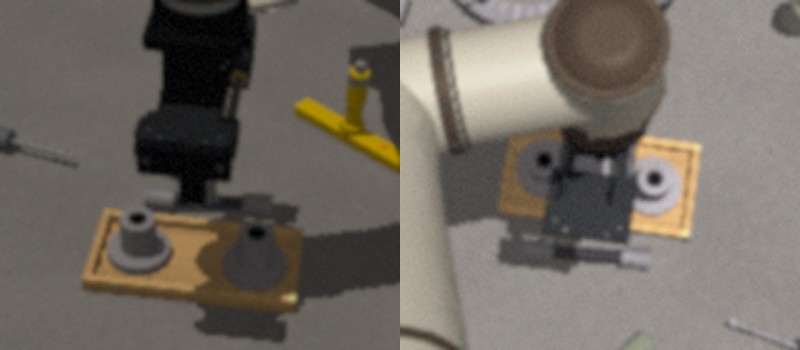

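View pics/s6.png

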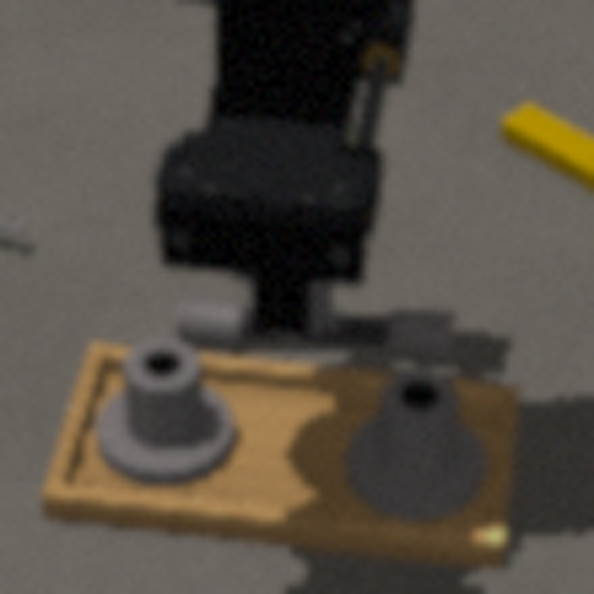

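```bash
python3 - <<'E'
from h import *
for n,pts in(('top6',((298,203),(342,212))),('scene6',((295,197),(343,203)))):
    c=load(n);g=cv2.cvtColor(c['img'],cv2.COLOR_BGR2GRAY);Q=[]
    for u,v in pts:
        w=g[v-4:v+5,u-4:u+5].astype(float);d=np.clip(w.min()+25-w,0,None)
        ys,xs=np.mgrid[v-4:v+5,u-4:u+5];p=((xs*d).sum()/d.sum(),(ys*d).sum()/d.sum());Q.append(onplane(c,[p],.052)[0]);print(n,np.round(p,1),Q[-1].round(4))
    print('mid',(Q[0]+Q[1])/2,np.linalg.norm(Q[0]-Q[1]))
E
```

```text
top6 [297.2 203.5] [0.582  0.0373 0.052 ]
top6 [341.3 211. ] [ 0.5693 -0.075   0.052 ]
mid [ 0.5756673  -0.01884685  0.052     ] 0.11307585118723121
scene6 [294.4 197. ] [ 0.5683 -0.0759  0.052 ]
scene6 [342.1 202.7] [0.5802 0.0364 0.052 ]
mid [ 0.57424051 -0.01970443  0.052     ] 0.11294353019960798
```

The midpoint of the packed hubs is (0.575, -0.019) in both views, and the gripper is at (0.574, -0.019). Lowering in stages while watching the force.

```bash
python3 -m crank '[[1,[0,-0.01,0.1],[0,0,0]],[1,[0,0,0.15],[0,0,0]],[1,[0,0,0.1],[0,0,0]],[1,[0,0,0.07],[0,0,0]],[1,[0,0,0],[0,0,0]],[1,[0,0,0],[0,0,0]]]'
python3 - <<'E'
from station import r
from h import *
o=[]
for n,w in(('scene',(260,150,380,240)),('top',(260,160,380,250))):
    c=r.capture(n);np.save(f'pics/{n}7.npy',c,allow_pickle=True);x0,y0,x1,y1=w
    o.append(cv2.resize(c['img'][y0:y1,x0:x1],(400,300),interpolation=cv2.INTER_CUBIC))
cv2.imwrite('pics/g7.png',np.hstack(o))
E
```

```text
time_s: 19.5
tcp_pos: [0.5759, -0.0188, 0.07]
ee_rot: [[-0.083, -0.997, 0.0], [-0.997, 0.083, -0.0], [0.0, -0.0, -1.0]]
wrist_force: [0.7, 1.0, -3.8]
gripper_width: 0.692
```

View pics/g7.png

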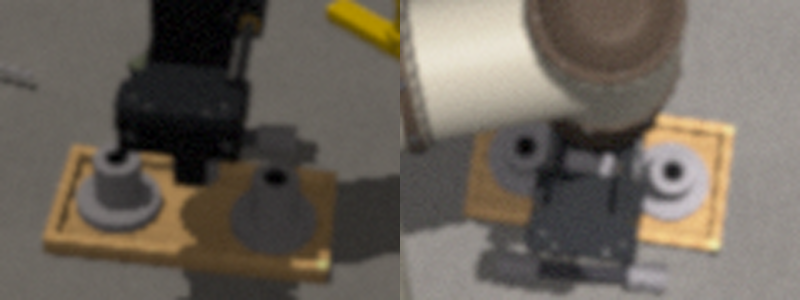

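The loose hub's crown now sits between the packed hubs, whose bores are at (118,157) and (275,178) in the scene half. There is no contact force so far. Continuing.

```bash
python3 -m crank '[[1,[0,0,0.06],[0,0,0]],[1,[0,0,0.08],[0,0,0]],[1,[0,0,0.08],[0,0,0]],[1,[0,0,0.08],[0,0,0]],[1,[0,0,0.04],[0,0,0]],[1,[0,0,0.02],[0,0,0]],[1,[0,0,0],[0,0,0]]]'
```

```text
time_s: 20.3
tcp_pos: [0.5755, -0.0188, 0.0335]
ee_rot: [[-0.083, -0.997, -0.001], [-0.997, 0.083, -0.0], [0.0, 0.001, -1.0]]
wrist_force: [-0.0, -0.4, -2.9]
gripper_width: 0.687
```

```bash
python3 -m crank '[[1,[0,0,0.02],[0,0,0]],[1,[0,0,0.01],[0,0,0]],[1,[0,0,0.01],[0,0,0]],[1,[0,0,0],[0,0,0]]]'
```

```text
time_s: 20.7
tcp_pos: [0.5756, -0.0187, 0.0299]
ee_rot: [[-0.084, -0.997, -0.0], [-0.997, 0.084, 0.0], [0.0, 0.0, -1.0]]
wrist_force: [0.0, -0.0, -3.6]
gripper_width: 0.691
```

```bash
python3 -m crank '[[1,[0,0,0.008],[0,0,0]],[1,[0,0,0],[0,0,0]],[1,[0,0,0],[0,0,0]]]'
```

```text
time_s: 21.0
tcp_pos: [0.5757, -0.0187, 0.0292]
ee_rot: [[-0.083, -0.997, 0.0], [-0.997, 0.083, 0.0], [-0.0, -0.0, -1.0]]
wrist_force: [0.4, 0.5, -2.7]
gripper_width: 0.687
```

```bash
python3 -m crank '[[1,[0,0,0.008],[0,0,0]],[1,[0,0,0],[0,0,0]],[1,[0,0,0],[0,0,0]]]'
```

```text
time_s: 21.3
tcp_pos: [0.5758, -0.0187, 0.0286]
ee_rot: [[-0.083, -0.997, 0.0], [-0.997, 0.083, 0.0], [-0.0, -0.0, -1.0]]
wrist_force: [-0.4, -0.4, -1.9]
gripper_width: 0.687
```

```bash
python3 -m crank '[[1,[0,0,0.006],[0,0,0]],[1,[0,0,0],[0,0,0]],[1,[0,0,0],[0,0,0]]]'
```

```text
time_s: 21.6
tcp_pos: [0.5758, -0.0187, 0.0285]
ee_rot: [[-0.083, -0.997, 0.001], [-0.997, 0.083, -0.0], [-0.0, -0.001, -1.0]]
wrist_force: [-2.2, 0.8, 5.9]
gripper_width: 0.693
```

Contact at TCP z = 0.0285, exactly where the tray floor should be. Releasing and backing off.

```bash
python3 -m crank '[[0.3,[0,0,0],[0,0,0]],[-0.4,[0,0,0],[0,0,0]],[-0.6,[0,0,0],[0,0,0]],[-0.8,[0,0,0],[0,0,0]],[-1,[0,0,0],[0,0,0]],[-1,[0,0,0],[0,0,0]],[-1,[0,0,0],[0,0,0]],[-1,[0,0,0],[0,0,0]]]'
```

```text
time_s: 22.4
tcp_pos: [0.5757, -0.0187, 0.0277]
ee_rot: [[-0.083, -0.997, -0.0], [-0.997, 0.083, 0.0], [0.0, 0.0, -1.0]]
wrist_force: [0.1, -0.9, 0.3]
gripper_width: 0.992
```

```bash
python3 -m crank '[[-1,[0,0,-0.1],[0,0,0]],[-1,[0,0,-0.2],[0,0,0]],[-1,[0,0,-0.4],[0,0,0]],[-1,[0,0,-0.4],[0,0,0]],[-1,[0,0,-0.4],[0,0,0]],[-1,[0,0,-0.4],[0,0,0]],[-1,[0,0,0],[0,0,0]],[-1,[0,0,0],[0,0,0]]]'
```

```text
time_s: 23.2
tcp_pos: [0.5759, -0.0185, 0.2196]
ee_rot: [[-0.084, -0.996, 0.003], [-0.996, 0.084, 0.001], [-0.001, -0.003, -1.0]]
wrist_force: [-0.1, -0.0, -1.1]
gripper_width: 1.002
```

```bash
python3 -m crank '[[-1,[0.4,0,0],[0,0,0]],[-1,[0.45,0,0],[0,0,0]],[-1,[0.45,0,0],[0,0,0]],[-1,[0.45,0,0],[0,0,0]],[-1,[0.45,0,0],[0,0,0]],[-1,[0.4,0,0],[0,0,0]],[-1,[0,0,0],[0,0,0]],[-1,[0,0,0],[0,0,0]]]'
python3 - <<'E'
from station import r
from h import *
o=[]
for n,w in(('scene',(260,150,380,240)),('top',(260,160,380,250))):
    c=r.capture(n);np.save(f'pics/{n}8.npy',c,allow_pickle=True);cv2.imwrite(f'pics/{n}8.png',c['img']);x0,y0,x1,y1=w
    o.append(cv2.resize(c['img'][y0:y1,x0:x1],(400,300),interpolation=cv2.INTER_CUBIC))
cv2.imwrite('pics/g8.png',np.hstack(o))
E
```

```text
time_s: 24.0
tcp_pos: [0.5528, -0.2784, 0.2159]
ee_rot: [[-0.086, -0.996, -0.003], [-0.996, 0.086, 0.001], [-0.001, 0.003, -1.0]]
wrist_force: [-0.4, -0.5, -0.2]
gripper_width: 0.997
```

View pics/g8.png

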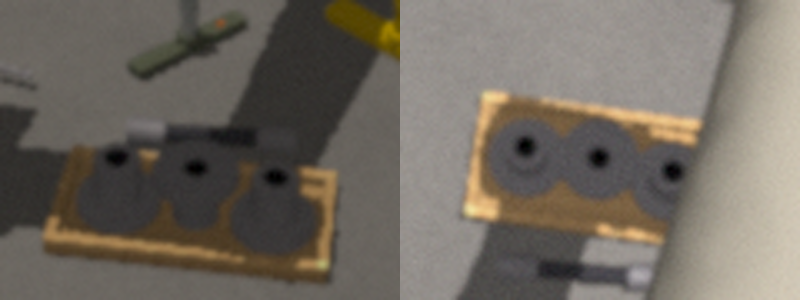

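View pics/top8.png

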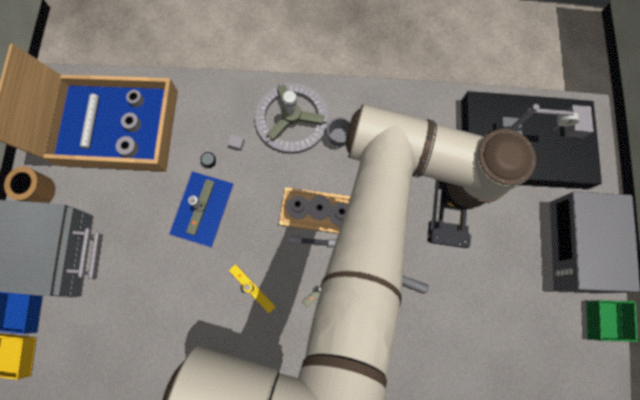

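View pics/scene8.png

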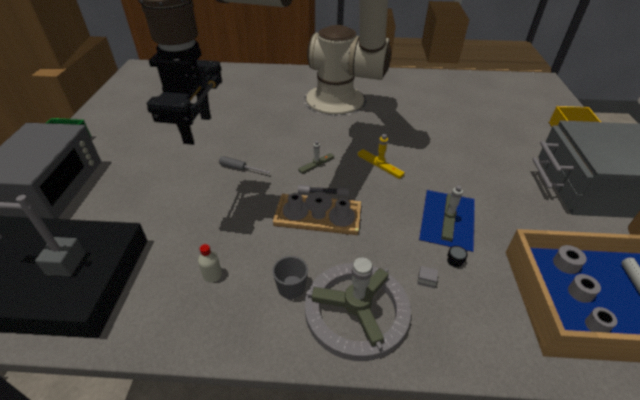

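The three hubs are interleaved in the row, with bores at (118,157), (196,167) and (276,177) in the scene half of the zoom. The gauge is upright on the pad. I'll check the bores and the knob numerically.

```bash
python3 - <<'E'
from h import *
def blob(c,u,v,h=4):
    g=cv2.cvtColor(c['img'],cv2.COLOR_BGR2GRAY);w=g[v-h:v+h+1,u-h:u+h+1].astype(float);d=np.clip(w.min()+20-w,0,None)
    ys,xs=np.mgrid[v-h:v+h+1,u-h:u+h+1];return ((xs*d).sum()/d.sum(),(ys*d).sum()/d.sum())
s,t=load('scene8'),load('top8')
for nm,a in(('R',(295,197)),('M',(319,200)),('L',(343,203))): print('scene',nm,onplane(s,[blob(s,*a)],.052).round(4))
for nm,a in(('L',(297,204)),('M',(319,207)),('R',(341,211))): print('top',nm,onplane(t,[blob(t,*a)],.052).round(4))
print('mid tri',tri(t,blob(t,319,207),s,blob(s,319,200)))
cv2.imwrite('pics/g9.png',np.hstack([cv2.resize(x,(400,400),interpolation=cv2.INTER_CUBIC) for x in(s['img'][180:260,405:485],t['img'][165:255,160:250])]))
b=np.array([.5647,.292,.004])
print('expected knob',proj(s,b+[0,0,.1]),proj(t,b+[0,0,.1]))
E
```

```text
scene R [[ 0.5681 -0.0755  0.052 ]]
scene M [[ 0.5748 -0.0191  0.052 ]]
scene L [[0.5805 0.0368 0.052 ]]
top L [[0.5825 0.0379 0.052 ]]
top M [[ 0.5767 -0.019   0.052 ]]
top R [[ 0.5699 -0.0746  0.052 ]]
mid tri (array([ 0.57640147, -0.01899274,  0.05345529]), np.float64(9.262788346153839e-05))
expected knob [[458.09491322 186.3916039 ]] [[191.61022602 199.73539622]]
```

View pics/g9.png

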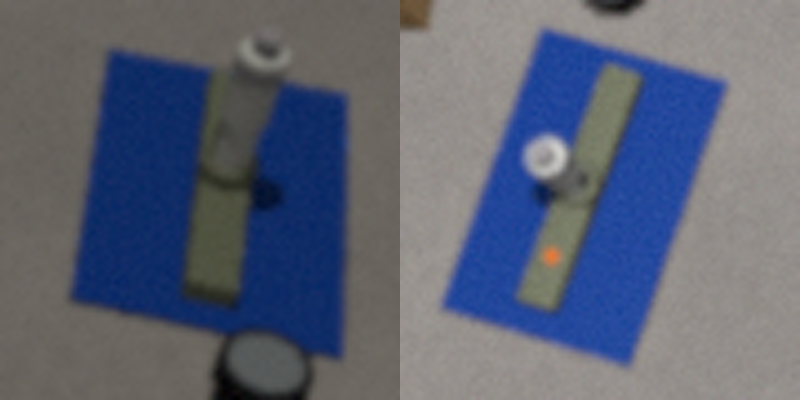

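Bores: the middle hub is at (0.576, -0.019, z 0.053), on the midpoint, and the packed hubs are within about 1 mm of before. The gauge knob is within 1–2 px of where an upright gauge should show it. Handing in.

```bash
python3 -c "
from station import r
s=r.sense();print(s['time_s'],s['wrist_force'],s['gripper_width']);r.finish_job()"
```

```text
24.1 [-0.05233009  0.65641718 -0.12686128] 1.0017739164940644
the job is handed in; nothing more can be done
```

The gauge is standing on the blue pad and the third hub is on the tray floor between the other two. I handed the job in at 24.1 s; no verdict is reported.

- **Gauge:** I lifted it by the barrel, turned it in line with the pad's long side, set it down until the force showed the pad carrying it, and let go. In the last pictures it stands upright and wholly on the pad, close to the middle. The knob was within 1 px of the upright prediction in the top view. In the scene view it was 1–2 px off, close to what I can read there.
- **Third hub:** I gripped it across the flange and lowered it until it touched at the height expected for the tray floor, then released it. Its bore measures (0.576, -0.019, z 0.053), within 2 mm of the midpoint of the packed hubs and of the tray centre.
- **Packed hubs and bystanders:** The packed hubs are upright and measured within about 1 mm of where they were after the gauge came off. Their starting positions could not be measured as directly, because the gauge covered them. I saw no bystander moved, by eye only; in the final pictures the arm covers part of the top view.
- **Robot:** It was clear of everything with the gripper empty.

The two camera views differed by 2–4 mm on some points, as the stated calibration suggests. The packed hubs measure 113 mm apart rather than the nominal 110 mm.

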